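# Snap the sealing cap onto an evidence canister and keep it pressed

### The arm

A 7-joint arm with a two-finger parallel gripper is mounted at the origin on the work surface. World frame = base frame: x ahead of the robot, y to its left, z up, the work surface at z = 0. Lengths are in mm, angles in rad, forces in N, time in s.
With the tool pointing down it reaches from about 425 to 950 mm from the base axis. Payload 16.7 kg.
Tool frame: the origin (TCP) lies on the front face of the gripper's body, between the roots of the fingers; the fingertips stand 97 mm ahead of it and the grasp point (between the pads) lies 78 mm ahead of it; z points along the fingers, y is the line along which they close (so a half turn about z gives the same grasp; the last joint's range is limited). The gripper opens to 94 mm and grips with 3 to 60 N. Pads are 16 mm wide; open, the fingers measure 119 mm over their backs; the gripper's body (75 mm by 177 mm) begins 78 mm behind the grasp point.
Start: joints at [1.105, 0.426, 0.074, 1.606, -0.034, 1.111, -0.067], TCP at [210.248, -641.387, 302.667] pointing down, gripper open.
Joint ranges: [-2.85, 2.85], [-0.5, 2.14], [-1.23, 1.37], [0.21, 2.46], [-1.02, 4.16], [0.16, 2.05], [-2.73, 2.73]. Speed limits (rad/s): [1.89, 1.89, 2.39, 2.39, 3.01, 3.01, 3.01].

### API

Orientations are given as a 3x3 rotation matrix whose columns are the frame's x, y, z axes.
In Python, from station import env gives the robot as it stands. The module is installed in compiled form; this text tells all that it offers.
- The arm moves only by the tool carry_out, never from a script. Its argument "deltas" is text: rows parted by semicolons, each of 7 numbers parted by spaces: the finger opening in m, from 0 to 0.094, then the shift along the tool's x, y, z in m, then the turn, a rotation vector about the tool's x, y, z in degrees. A call has exactly 8 rows; each row is the pose to reach, as a shift and turn from the pose commanded when the call began, along the tool's axes at that moment; what a row does not reach only later rows make up. A row lasts 1/12 s, in which the tool goes at most 41.7 mm and 7.16 degrees, less where a joint would pass 70% of its speed; a pose out of reach is approached as far as the arm can. A call with a gripper value outside its range is refused whole. The fingers move at their own pace and stop on an object; the grip force is fixed at half the most. Time passes only in rows, so rows that repeat a pose let the fingers close, or fill a call up. It gives the time, the measured TCP pose, the force, the opening and the grip force at its end, in the units of the state.
- env.get_obs(): the state, without advancing time (a new reading comes with each control period).
- env.camera(name): name is "side" or "top" or "wrist"; returns the picture (480x640x3 uint8, red, green, blue); there is no depth.
- env.camera_params(name): a dict with "fov_y" (degrees; the focal length in pixels is half the picture's height over the tangent of half this angle, whatever the lens; pixels are square), "cx", "cy" (the principal point, pixels), "extrinsics" (4x4, takes a point from camera to world coordinates). Camera axes: x right, y up, looking along -z (the intrinsics and any distortion apply to the point x, -y, -z); pixel columns grow to the right and rows downward; lengths in mm; the calibration is good to about 2 mm. The wrist camera is an equidistant fisheye: a pixel r from the principal point sees the ray r / f radians off the axis. A picture is of the moment at which its call begins: read the wrist's pose just before it. camera_params takes no time and is no camera call; for the wrist camera it gives the pose at the moment of the call.
- env.sign_off(): hands the job in; it is judged then, once.
The state is a dict: "time_s": time; "joint_pos": joint angles; "qvel": joint speeds; "joint_efforts": joint torques, N m; "ee_pos": TCP position; "ee_rot": TCP orientation; "force": force on the tool from outside, world axes, zero at the start; "wrist_torque": the same for the moment, N m; "opening": finger opening in mm; "grip_force": force on a finger pad.
Only numpy, scipy, OpenCV 4.12 (cv2) and the standard library are available. Lean on these libraries where they do the work, as an engineer would, in place of code of your own. Each camera call takes 0.05 s, during which the arm holds its last target. There are 200 camera calls.

### The job

Take the large knobbed snap cap out of the parts tray and press it straight down onto the bare neck of the open canister until it clicks past the spring balls; then keep pressing so that the rubber sealing ring under it stays well squeezed. Finish while still holding the cap down like that, without letting go, and leave everything else where it stands.

Things in the scene. Friction and masses are not known exactly. Their poses are not given: they have to be found in the camera images.
- cap: the snap cap: plain grey plastic, 80 mm tall, standing mouth down in one of five places on the tray floor. A hollow skirt 40 mm across and 36 mm high with a flat shoulder, and on it a plain round knob 22 mm across and 44 mm high. Origin: centre of the knob, 22 mm above the shoulder, 22 mm below the top, 58 mm above the mouth. z up along the knob. Yaw does not matter. About 80 g
- cap_mouth (a point): centre of the cap's mouth, at its lower rim. An inner lip, 5 mm high from the rim up, narrows the bore there to 27 mm; above it the bore is 35 mm
- neck_top (a point): centre of the flat top of the open canister's bare neck, z up, 97 mm above the counter. Neck 24 mm across; its top 7 mm taper to 16 mm across and guide a cap up to about 4 mm off centre. Below is an aluminium can 68 mm across, 33 mm under this point, on a steel plate 105 mm square and 12 mm thick; all fixed to the counter
- balls (a point): on the neck's axis, 13 mm below neck_top, at the height of the centres of four steel spring balls that stand 4.5 mm out of the neck. The lip meets them with the mouth about 7 mm below neck_top and needs about 8 to 15 N of push to pass; the force drops near 13 mm, and from about 18 to 24 mm the balls pull the cap down: the click. At 25 mm it rests on the unsqueezed ring; the knob's centre is then 33 mm above neck_top
- seal (a joint): how far the black rubber sealing ring round the neck's foot is squeezed, in m: 0 free, at most 0.005. Ring 39 mm across, 8 mm high, its free top 25 mm below neck_top. It starts to give at about 1.5 N, then takes 2.5 N per mm, and springs back when the push stops
- sealed_can: a second fixed canister of the same kind, further back, with its cap already on (152 mm tall in all): only an example, to be left alone. Origin at the centre of its underside
- tray: white plastic tray fixed on the counter: outside 240 x 190 mm (its x and y), rim 30 mm high, floor and walls 5 mm thick; origin at the centre of its underside. It holds the cap, the stopper, the tube, the disc and the weight, standing at least 60 mm apart between centres, one at its centre and four towards its corners
- stopper: solid grey plastic stopper, a bystander: 26 mm disc foot 18 mm high under a 13 mm stem, 50 mm tall in all; origin at the centre of its underside. It looks like a small cap but is much smaller than the cap and has no mouth
- tube: short standing piece of brown cardboard tube, a bystander: 32 mm across, 32 mm tall; origin at the centre of its underside
- disc: flat grey plastic disc lid, a bystander: 44 mm across, 14 mm tall, no knob; origin at the centre of its underside
- weight: small steel check weight, a bystander: 30 mm across, 30 mm tall; origin at the centre of its underside
- mug: white mug on the counter, a bystander: 80 mm across plus handle, 92 mm tall; origin at the centre of its underside
- tape_roll: roll of clear tape lying flat, a bystander: 90 mm across, 40 mm tall; origin at the centre of its underside
- stapler: black stapler, a bystander: 150 x 50 mm, 44 mm tall; origin at the centre of its underside
Things that resemble listed ones, but are neither listed nor needed, are in the scene too. What is shaped like the cap but green is not meant. Leave any pink look-alike of the part that bears neck_top alone.

How it is judged:
By the outcome, as a careful person would: the job done as asked, in the order asked, and still so for the second after the job is handed in, while the arm keeps its last pose, push and grip.
It also fails if it takes over 48 s, if anything falls off the work surface, if the arm or the gripper's body presses on something with over 40 N, if the wrist force passes 120 N, or if a joint passes its speed limit or range.

## Working session

There is one attempt and no reset: what is moved stays moved. The work goes in short steps, Python scripts to look and compute and a tool call to move; the robot and the scene stay as the last step left them, time stands still between calls to the robot, and variables do not carry over. Pictures are saved under pics/ and viewed, at most 10 in all, crops included, and the job is handed in when it is done.

Besides the shell and the picture viewer there is one more tool, called by a JSON object that holds its "name" and its "arguments", one argument or row to a line. carry_out: Moves the arm, as the interface text tells. Its arguments: {"type":"object","properties":{"deltas":{"type":"string"}},"required":["deltas"]}

```bash
mkdir -p pics
cat > h.py <<'E'
import numpy as np, cv2
from station import env
def snap(name,f):
    p=env.camera_params(name); im=env.camera(name)
    cv2.imwrite(f,im[:,:,::-1]); return p
def ray(p,u,v,fish=False):
    f=240/np.tan(np.radians(p["fov_y"]/2)); E=np.array(p["extrinsics"])
    x,y=(u-p["cx"])/f,(v-p["cy"])/f
    if fish:
        r=np.hypot(x,y); s=np.sin(r)/max(r,1e-9); d=np.array([x*s,-y*s,-np.cos(r)])
    else: d=np.array([x,-y,-1.])
    return E[:3,3],E[:3,:3]@d
def atz(p,u,v,z,fish=False):
    o,d=ray(p,u,v,fish); return o+d*(z-o[2])/d[2]
def proj(p,X,fish=False):
    f=240/np.tan(np.radians(p["fov_y"]/2)); E=np.array(p["extrinsics"])
    c=E[:3,:3].T@(np.array(X,float)-E[:3,3]); x,y,z=c[0],-c[1],-c[2]
    if fish:
        r=np.hypot(x,y); k=np.arctan2(r,z)/max(r,1e-9)
    else: k=1/z
    return np.array([p["cx"]+f*x*k,p["cy"]+f*y*k])
E
python3 - <<'E'
from h import *
import pickle
P={}
for n in("top","side","wrist"):
    P[n]=snap(n,f"pics/{n}0.png")
    print(n,{k:(np.round(v,3).tolist() if k=="extrinsics" else v) for k,v in P[n].items()})
pickle.dump(P,open("P.pkl","wb"))
o=env.get_obs();print({k:np.round(v,3).tolist() for k,v in o.items()})
E
```

```text
top {'fov_y': 46.88262639423676, 'cx': 317.2010499041688, 'cy': 237.25456151727155, 'extrinsics': [[0.027, 0.999, -0.047, 456.874], [-1.0, 0.027, 0.012, -10.762], [0.014, 0.046, 0.999, 1742.0], [0.0, 0.0, 0.0, 1.0]]}
side {'fov_y': 55.52727872574124, 'cx': 329.55385672628813, 'cy': 233.09325042546826, 'extrinsics': [[0.971, 0.129, -0.201, 290.036], [-0.238, 0.595, -0.768, -956.527], [0.02, 0.793, 0.608, 823.753], [0.0, 0.0, 0.0, 1.0]]}
wrist {'fov_y': 65.70646984690485, 'cx': 314.87851813022763, 'cy': 239.05310316937835, 'extrinsics': [[0.311, 0.911, 0.271, 289.002], [-0.95, 0.299, 0.087, -615.016], [-0.002, -0.284, 0.959, 383.536], [0.0, 0.0, 0.0, 1.0]]}
{'time_s': 0.15, 'joint_pos': [1.105, 0.427, 0.074, 1.606, -0.034, 1.111, -0.067], 'qvel': [-0.0, -0.001, 0.001, -0.003, 0.0, 0.001, 0.001], 'joint_efforts': [0.004, -93.629, 3.669, -45.443, -0.049, 0.018, 0.0], 'ee_pos': [210.187, -641.19, 302.143], 'ee_rot': [[0.95, 0.312, -0.0], [0.312, -0.95, 0.001], [-0.0, -0.001, -1.0]], 'force': [-0.27, 0.253, -0.338], 'wrist_torque': [0.038, 0.052, -0.024], 'grip_force': 0.0, 'opening': 94.161}
```

View pics/top0.png

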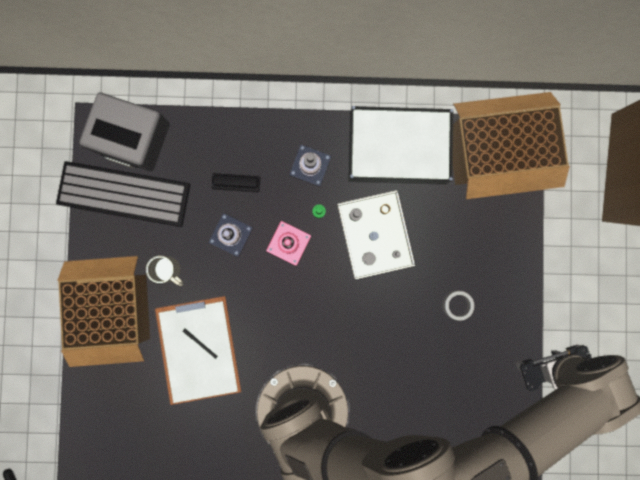

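View pics/side0.png

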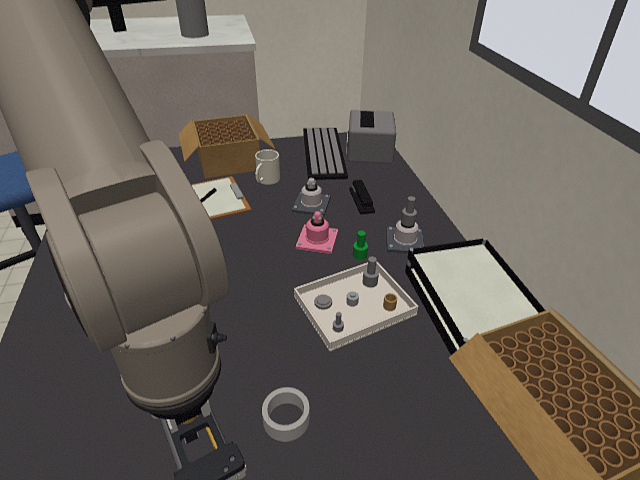

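The top view shows these candidates for the cap:
- grey knobbed part at (355,214), also at side (371,272)
- stopper at (396,254), small
- disc at (369,258), no knob
- green look-alike at (319,211)
- cap already on the sealed can at (310,163)

I choose (355,214). The open canister is at (229,234), and the pink look-alike at (289,242) stays untouched. Next is one close crop to check this.

Run:
```python
import cv2,numpy as np
t=cv2.imread("pics/top0.png");s=cv2.imread("pics/side0.png")
c=lambda im,x,y,w,h:cv2.resize(im[y:y+h,x:x+w],(400,300),interpolation=cv2.INTER_CUBIC)
cv2.imwrite("pics/crop0.png",np.vstack([np.hstack([c(t,335,195,40,30),c(t,209,219,40,30)]),np.hstack([c(s,340,250,60,45),c(s,282,170,60,45)])]))
```

```text
(no output)
```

View pics/crop0.png

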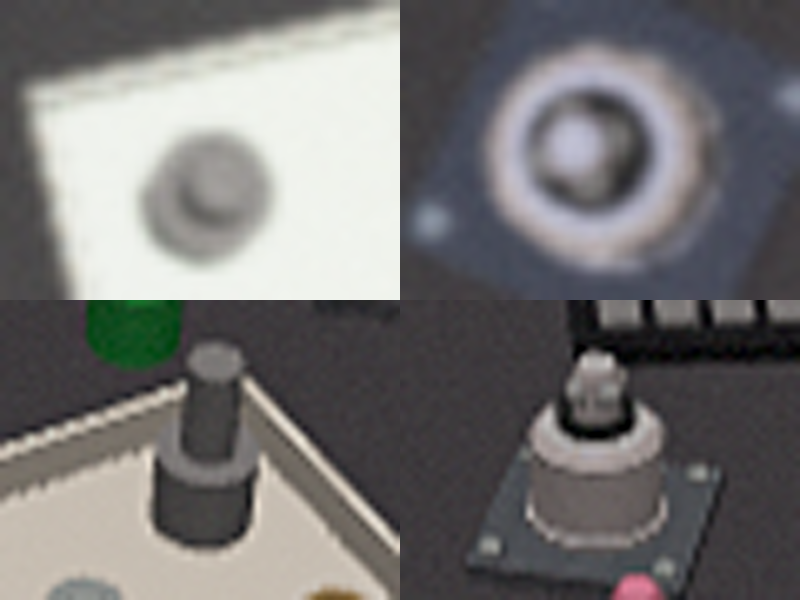

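The crop confirms it. The cap has a skirt and a knob, and stands mouth-down near the tray's back-left corner. The open canister shows a bare neck with balls and a black ring.

```bash
cat >> h.py <<'E'
def tri(*rs):
    A=np.zeros((3,3));b=np.zeros(3)
    for o,d in rs:
        d=d/np.linalg.norm(d);M=np.eye(3)-np.outer(d,d);A+=M;b+=M@o
    X=np.linalg.solve(A,b)
    return X,[round(float(np.linalg.norm(np.cross(X-o,d/np.linalg.norm(d)))),1) for o,d in rs]
def todelta(target):  # tool shift (m) from measured pose to world TCP target
    o=env.get_obs(); return np.array(o["ee_rot"]).T@(np.array(target)-o["ee_pos"])/1000
E
python3 - <<'E'
from h import *
import pickle
P=pickle.load(open("P.pkl","rb"));t,s=P["top"],P["side"]
for n,a,b,z in(("knobtop",(355.9,212.8),(371.9,258.9),85),("neck",(225.6,233.1),(311.1,178.1),97)):
    print(n,tri(ray(t,*a),ray(s,*b)),atz(t,*a,z),atz(s,*b,z))
E=np.array(P["wrist"]["extrinsics"]);o=env.get_obs();R=np.array(o["ee_rot"])
print("cam in tool",R.T@(E[:3,3]-o["ee_pos"]),"axis",R.T@-E[:3,2])
for x,y in((310,163),(289,242),(319,211),(374,236),(396,254),(369,258),(385,210)): print((x,y),atz(t,x,y,50)[:2].round())
E
```

```text
knobtop (array([ 612.16066136, -145.96987441,   82.12675925]), [0.8, 0.8]) [ 611.16112235 -145.51823802   85.        ] [ 611.67068121 -149.22835983   85.        ]
neck (array([539.16424472, 240.75438712,  99.62447869]), [0.5, 0.5]) [538.77852701 241.25635006  97.        ] [540.58843255 245.00875295  97.        ]
cam in tool [ 83.04119417  -0.39969022 -81.39942669] axis [-2.84299527e-01 -9.32580360e-04  9.58735057e-01]
(310, 163) [764.  -3.]
(289, 242) [519.  54.]
(319, 211) [617. -35.]
(374, 236) [ 545. -206.]
(396, 254) [ 491. -274.]
(369, 258) [ 477. -192.]
(385, 210) [ 626. -238.]
```

{"name": "carry_out", "arguments": {
  "deltas": "0.06 0.016 -0.010 0 0 0 0; 0.06 0.044 -0.028 0 0 0 0; 0.06 0.076 -0.049 0 0 0 0; 0.06 0.110 -0.070 0 0 0 0; 0.06 0.144 -0.092 0 0 0 0; 0.06 0.178 -0.114 0 0 0 0; 0.06 0.210 -0.135 0 0 0 0; 0.06 0.240 -0.154 0 0 0 0"
}}

```text
time_s: 0.82
ee_pos: [391.4, -418.1, 302.7]
ee_rot: [[0.95, 0.312, 0.0], [0.312, -0.95, 0.0], [0.0, -0.0, -1.0]]
force: [1.0, -1.3, 0.2]
opening: 60.1
grip_force: 0.0
```

Run:
```python
from h import *
o=env.get_obs();print(o["time_s"],np.round(o["ee_pos"],1),np.round(o["joint_pos"],2),todelta((612,-147,300)).round(4))
```

```text
0.8167 [ 391.4 -418.1  302.7] [ 0.74  0.26 -0.04  1.84  0.01  1.04 -0.56] [ 0.2942 -0.1887  0.0028]
```

{"name": "carry_out", "arguments": {
  "deltas": "0.06 0.030 -0.019 0 0 0 0; 0.06 0.064 -0.041 0 0 0 0; 0.06 0.098 -0.063 0 0 0 0; 0.06 0.132 -0.085 0 0 0 0; 0.06 0.166 -0.106 0 0 0 0; 0.06 0.200 -0.128 0 0 0 0; 0.06 0.234 -0.150 0 0 0 0; 0.06 0.260 -0.167 0 0 0 0"
}}

```text
time_s: 1.48
ee_pos: [587.0, -177.4, 302.6]
ee_rot: [[0.95, 0.313, 0.0], [0.313, -0.95, 0.001], [0.0, -0.001, -1.0]]
force: [0.4, 0.5, -0.5]
opening: 60.1
grip_force: 0.0
```

{"name": "carry_out", "arguments": {
  "deltas": "0.06 0.016 -0.010 0 0 0 0; 0.06 0.028 -0.018 0 0 0 0; 0.06 0.034 -0.021 0 0 0 0; 0.06 0.034 -0.021 0 0 0 0; 0.06 0.034 -0.021 0 0 0 0; 0.06 0.034 -0.021 0 0 0 0; 0.06 0.034 -0.021 0 0 0 0; 0.06 0.034 -0.021 0 0 0 0"
}}

```text
time_s: 2.15
ee_pos: [610.7, -151.2, 302.9]
ee_rot: [[0.951, 0.31, 0.0], [0.31, -0.951, -0.0], [-0.0, 0.0, -1.0]]
force: [0.1, -0.1, 0.1]
opening: 59.9
grip_force: 0.0
```

Run:
```python
from h import *
import pickle
p=snap("wrist","pics/w1.png");pickle.dump(p,open("pw1.pkl","wb"))
o=env.get_obs();print(o["time_s"],np.round(o["ee_pos"],1),np.round(o["joint_pos"],2))
for z in(85,41):print(z,proj(p,(612,-147,z),True).round(1))
```

```text
2.2 [ 610.8 -150.9  302.9] [ 0.29  0.36 -0.2   1.7   0.08  1.09 -1.18]
85 [311.3 229.5]
41 [311.7 217.5]
```

View pics/w1.png

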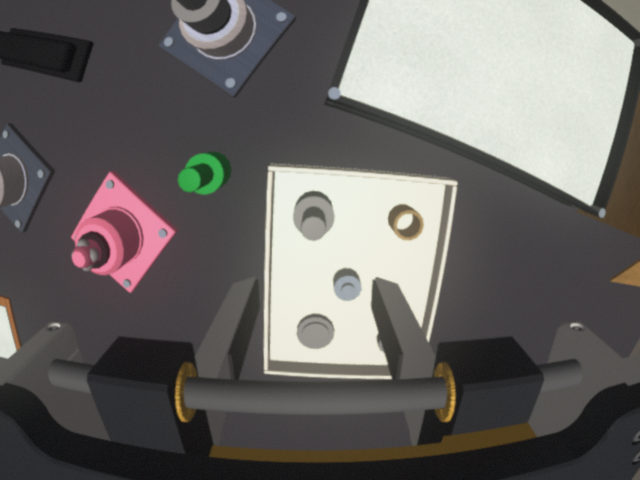

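The wrist view shows the cap at about (313,215), with its knob top near (313,226). The tube is at (406,222), the weight at (347,285) and the disc at (315,331). An enlarged crop will give the knob position more exactly.

Run:
```python
import cv2
im=cv2.imread("pics/w1.png")[180:250,270:360]
cv2.imwrite("pics/w1c.png",cv2.resize(im,(720,560),interpolation=cv2.INTER_CUBIC))
```

```text
(no output)
```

View pics/w1c.png

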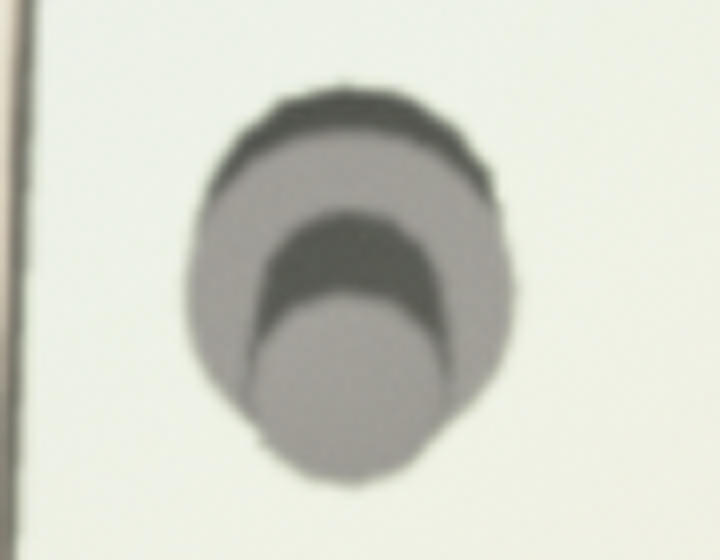

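The enlarged crop puts the knob top at (313.1,228.1) and the shoulder centre at (313.3,215.9).

Run:
```python
from h import *
import pickle
p=pickle.load(open("pw1.pkl","rb"))
a=atz(p,313.1,228.1,85,True);b=atz(p,313.3,215.9,41,True);print(a,b)
print(todelta((*((a+b)/2)[:2],143)).round(4))
```

```text
[ 613.63929066 -148.05147949   85.        ] [ 613.92522431 -147.9210495    41.        ]
[ 0.0037 -0.0019  0.1599]
```

{"name": "carry_out", "arguments": {
  "deltas": "0.06 0.004 -0.002 0.010 0 0 0; 0.06 0.004 -0.002 0.030 0 0 0; 0.06 0.004 -0.002 0.055 0 0 0; 0.06 0.004 -0.002 0.080 0 0 0; 0.06 0.004 -0.002 0.105 0 0 0; 0.06 0.004 -0.002 0.130 0 0 0; 0.06 0.004 -0.002 0.150 0 0 0; 0.06 0.004 -0.002 0.160 0 0 0"
}}

```text
time_s: 2.87
ee_pos: [613.1, -146.5, 139.4]
ee_rot: [[0.95, 0.312, -0.003], [0.312, -0.95, 0.001], [-0.003, -0.002, -1.0]]
force: [-0.5, -0.7, 0.0]
opening: 60.0
grip_force: 0.0
```

{"name": "carry_out", "arguments": {
  "deltas": "0.06 0 0 0 0 0 0; 0.04 0 0 0 0 0 0; 0.02 0 0 0 0 0 0; 0 0 0 0 0 0 0; 0 0 0 0 0 0 0; 0 0 0 0 0 0 0; 0 0 0 0 0 0 0; 0 0 0 0 0 0 0"
}}

```text
time_s: 3.53
ee_pos: [614.4, -147.0, 143.0]
ee_rot: [[0.95, 0.311, 0.001], [0.311, -0.95, -0.0], [0.0, 0.0, -1.0]]
force: [0.9, -0.2, 3.8]
opening: 21.7
grip_force: 30.0
```

The cap is gripped at 21.7 mm opening. I'll lift it and move towards the neck, stopping short to look.

{"name": "carry_out", "arguments": {
  "deltas": "0 0 0 -0.010 0 0 0; 0 0 0 -0.030 0 0 0; 0 0 0 -0.055 0 0 0; 0 0 0 -0.080 0 0 0; 0 0 0 -0.105 0 0 0; 0 0 0 -0.130 0 0 0; 0 0 0 -0.150 0 0 0; 0 0 0 -0.160 0 0 0"
}}

```text
time_s: 4.2
ee_pos: [614.9, -147.0, 306.3]
ee_rot: [[0.95, 0.311, 0.003], [0.311, -0.95, -0.001], [0.003, 0.002, -1.0]]
force: [0.4, -0.3, -0.8]
opening: 21.7
grip_force: 30.0
```

Run:
```python
from h import *
o=env.get_obs();print(o["opening"],o["force"],todelta((565,130,303)).round(4),todelta((540,243,303)).round(4))
```

```text
21.6524938298708 [ 0.35601708 -0.32932146 -0.77890888] [ 0.0389 -0.2787  0.0029] [ 0.0503 -0.3939  0.0028]
```

{"name": "carry_out", "arguments": {
  "deltas": "0 0.002 -0.015 0 0 0 0; 0 0.007 -0.050 0 0 0 0; 0 0.013 -0.090 0 0 0 0; 0 0.018 -0.130 0 0 0 0; 0 0.024 -0.170 0 0 0 0; 0 0.029 -0.210 0 0 0 0; 0 0.035 -0.250 0 0 0 0; 0 0.039 -0.280 0 0 0 0"
}}

```text
time_s: 4.87
ee_pos: [562.4, 135.2, 302.1]
ee_rot: [[0.949, 0.314, -0.001], [0.314, -0.949, 0.001], [-0.001, -0.001, -1.0]]
force: [0.5, 0.4, -0.5]
opening: 21.4
grip_force: 30.0
```

{"name": "carry_out", "arguments": {
  "deltas": "0 0 0 0 0 0 0; 0 0 0 0 0 0 0; 0 0 0 0 0 0 0; 0 0 0 0 0 0 0; 0 0 0 0 0 0 0; 0 0 0 0 0 0 0; 0 0 0 0 0 0 0; 0 0 0 0 0 0 0"
}}

```text
time_s: 5.53
ee_pos: [564.3, 130.8, 302.7]
ee_rot: [[0.95, 0.311, -0.0], [0.311, -0.95, 0.0], [-0.0, -0.0, -1.0]]
force: [0.2, -0.1, -1.3]
opening: 21.5
grip_force: 30.0
```

Run:
```python
from h import *
import pickle
p=snap("wrist","pics/w2.png");pickle.dump(p,open("pw2.pkl","wb"))
o=env.get_obs();print(o["time_s"],np.round(o["ee_pos"],1),np.round(o["joint_pos"],2))
u=proj(p,(540,243,97),True);print(u)
im=cv2.imread("pics/w2.png");x,y=(u-(60,45)).astype(int);x=max(x,0);y=max(y,0)
c=cv2.resize(im[y:y+75,x:x+100],(800,600),interpolation=cv2.INTER_CUBIC)
cv2.imwrite("pics/w2c.png",c);print(x,y)
```

```text
5.5833 [564.3 131.  302.7] [-0.07  0.29 -0.33  1.81  0.11  1.06 -1.69]
[178.68271236 223.07479605]
118 178
```

View pics/w2.png

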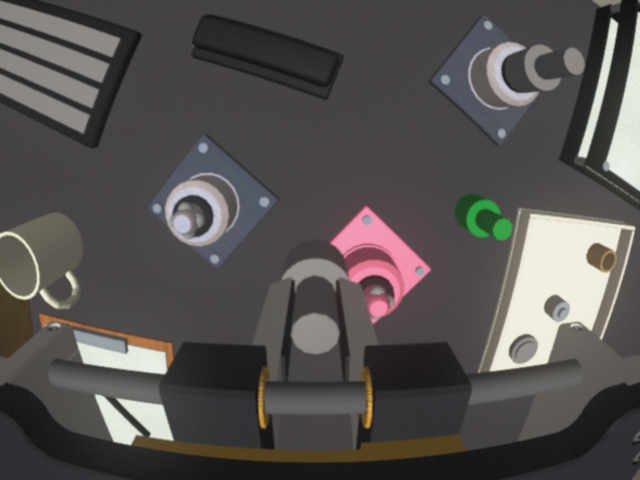

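View pics/w2c.png

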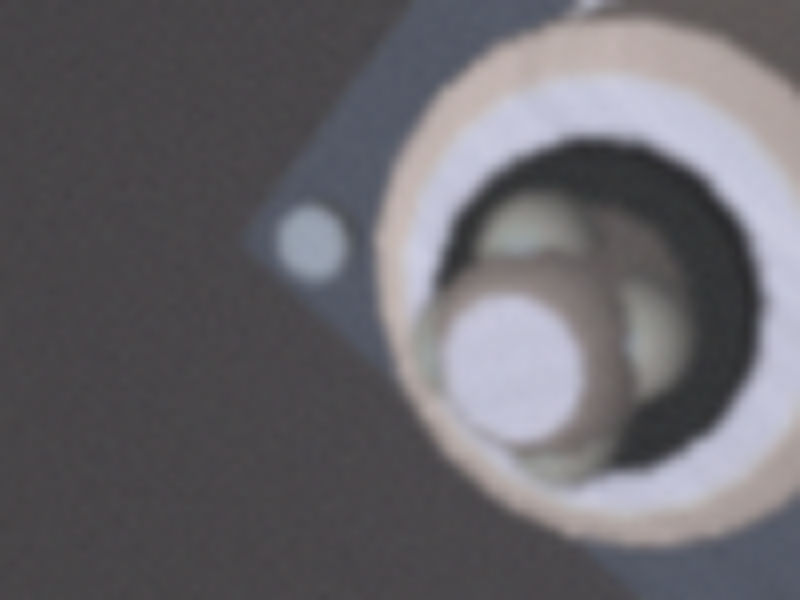

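The wrist view shows the cap held upright, with its knob top at (316,333). The open canister's neck top is at (181.7,223.6), and the pink one is off to the right at (376,300).

Run:
```python
from h import *
import pickle
p=pickle.load(open("pw2.pkl","rb"));o=env.get_obs();R=np.array(o["ee_rot"]);e=np.array(o["ee_pos"])
n=atz(p,181.7,223.6,97,True);k=atz(p,316,333,e[2]-58,True)
t=pickle.load(open("P.pkl","rb"))["top"]
print("neck",n,"knob in tool",R.T@(k-e),"resid",proj(t,n))
print(todelta((n[0],n[1],260)).round(4))
```

```text
neck [540.3843592  240.28277451  97.        ] knob in tool [-0.77713265  0.12362879 57.99996444] resid [225.94693061 232.5692439 ]
[ 0.0113 -0.1113  0.0427]
```

{"name": "carry_out", "arguments": {
  "deltas": "0 0.002 -0.015 0 0 0 0; 0 0.005 -0.045 0 0 0 0; 0 0.008 -0.075 0 0 0 0; 0 0.011 -0.100 0 0 0 0; 0 0.012 -0.111 0.010 0 0 0; 0 0.012 -0.111 0.026 0 0 0; 0 0.012 -0.111 0.040 0 0 0; 0 0.012 -0.111 0.050 0 0 0"
}}

```text
time_s: 6.25
ee_pos: [540.7, 240.0, 251.1]
ee_rot: [[0.95, 0.311, -0.001], [0.311, -0.95, -0.001], [-0.001, 0.0, -1.0]]
force: [-0.2, -0.6, 0.5]
opening: 21.9
grip_force: 30.0
```

{"name": "carry_out", "arguments": {
  "deltas": "0 0 0 0 0 0 0; 0 0 0 0 0 0 0; 0 0 0 0 0 0 0; 0 0 0 0 0 0 0; 0 0 0 0 0 0 0; 0 0 0 0 0 0 0; 0 0 0 0 0 0 0; 0 0 0 0 0 0 0"
}}

```text
time_s: 6.92
ee_pos: [541.1, 240.5, 252.9]
ee_rot: [[0.95, 0.311, 0.0], [0.311, -0.95, 0.0], [0.0, -0.0, -1.0]]
force: [0.0, -0.1, -0.4]
opening: 21.6
grip_force: 30.0
```

Run:
```python
from h import *
p=snap("side","pics/s3.png")
o=env.get_obs();print(o["time_s"],np.round(o["ee_pos"],1),np.round(o["force"],1),todelta((540.4,240.3,235)).round(4))
im=cv2.imread("pics/s3.png")[135:225,250:370]
cv2.imwrite("pics/s3c.png",cv2.resize(im,(800,600),interpolation=cv2.INTER_CUBIC))
```

```text
6.9667 [541.  240.5 252.8] [-0.2  0.4 -0.7] [-0.0007 -0.      0.0178]
```

View pics/s3c.png

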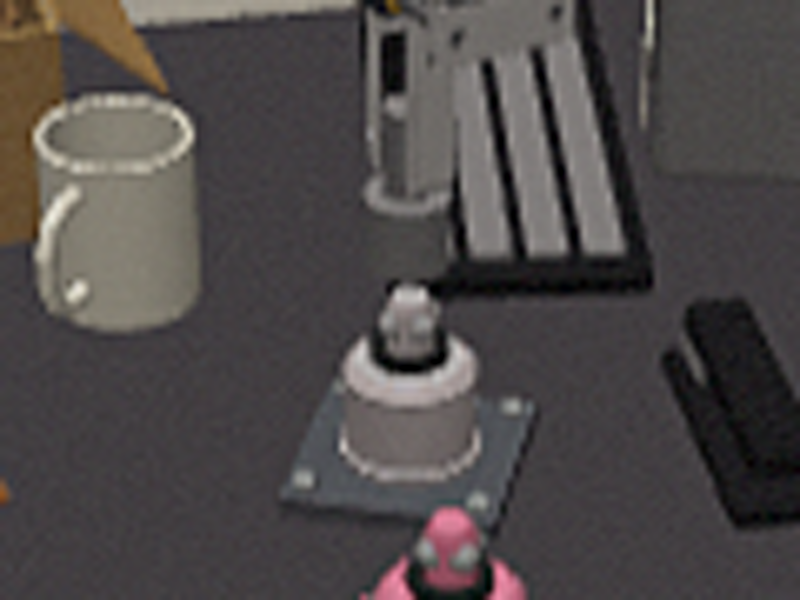

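The side view shows the cap centred over the bare neck: the cap axis is at about x 407 and the neck at x 410 in the crop. I'll descend and watch the force.

{"name": "carry_out", "arguments": {
  "deltas": "0 0 0 0.004 0 0 0; 0 0 0 0.008 0 0 0; 0 0 0 0.012 0 0 0; 0 0 0 0.015 0 0 0; 0 0 0 0.018 0 0 0; 0 0 0 0.020 0 0 0; 0 0 0 0.022 0 0 0; 0 0 0 0.024 0 0 0"
}}

```text
time_s: 7.63
ee_pos: [541.0, 240.6, 228.5]
ee_rot: [[0.95, 0.311, -0.0], [0.311, -0.95, 0.0], [0.0, -0.0, -1.0]]
force: [-0.0, 1.3, -1.0]
opening: 21.4
grip_force: 30.0
```

{"name": "carry_out", "arguments": {
  "deltas": "0 0 0 0.001 0 0 0; 0 0 0 0.002 0 0 0; 0 0 0 0.003 0 0 0; 0 0 0 0.004 0 0 0; 0 0 0 0.005 0 0 0; 0 0 0 0.006 0 0 0; 0 0 0 0.007 0 0 0; 0 0 0 0.008 0 0 0"
}}

```text
time_s: 8.3
ee_pos: [541.9, 240.9, 222.3]
ee_rot: [[0.95, 0.311, 0.003], [0.311, -0.95, 0.001], [0.003, -0.0, -1.0]]
force: [0.2, -0.3, 11.4]
opening: 21.5
grip_force: 30.0
```

The force is 11.4 N, so the lip is on the spring balls. I'll keep pushing.

{"name": "carry_out", "arguments": {
  "deltas": "0 0 0 0.001 0 0 0; 0 0 0 0.002 0 0 0; 0 0 0 0.003 0 0 0; 0 0 0 0.004 0 0 0; 0 0 0 0.005 0 0 0; 0 0 0 0.006 0 0 0; 0 0 0 0.007 0 0 0; 0 0 0 0.007 0 0 0"
}}

```text
time_s: 8.97
ee_pos: [540.9, 240.3, 212.9]
ee_rot: [[0.95, 0.311, -0.001], [0.311, -0.95, -0.0], [-0.001, 0.0, -1.0]]
force: [5.3, 0.8, -13.0]
opening: 21.5
grip_force: 30.0
```

{"name": "carry_out", "arguments": {
  "deltas": "0 0 0 0.001 0 0 0; 0 0 0 0.002 0 0 0; 0 0 0 0.003 0 0 0; 0 0 0 0.004 0 0 0; 0 0 0 0.004 0 0 0; 0 0 0 0.004 0 0 0; 0 0 0 0.004 0 0 0; 0 0 0 0.004 0 0 0"
}}

```text
time_s: 9.63
ee_pos: [540.9, 240.6, 209.8]
ee_rot: [[0.95, 0.312, -0.0], [0.312, -0.95, 0.0], [-0.0, -0.0, -1.0]]
force: [-1.0, 1.4, 1.2]
opening: 21.4
grip_force: 30.0
```

The pull reversed to -13 N, so the cap clicked, and it now rests on the ring. Next I'll squeeze.

{"name": "carry_out", "arguments": {
  "deltas": "0 0 0 0.001 0 0 0; 0 0 0 0.002 0 0 0; 0 0 0 0.003 0 0 0; 0 0 0 0.004 0 0 0; 0 0 0 0.004 0 0 0; 0 0 0 0.004 0 0 0; 0 0 0 0.004 0 0 0; 0 0 0 0.004 0 0 0"
}}

```text
time_s: 10.3
ee_pos: [541.1, 240.7, 206.2]
ee_rot: [[0.95, 0.312, 0.0], [0.312, -0.95, 0.0], [0.0, -0.0, -1.0]]
force: [-3.4, -0.1, 10.1]
opening: 21.6
grip_force: 30.0
```

{"name": "carry_out", "arguments": {
  "deltas": "0 0 0 0.0005 0 0 0; 0 0 0 0.0007 0 0 0; 0 0 0 0.0007 0 0 0; 0 0 0 0.0007 0 0 0; 0 0 0 0.0007 0 0 0; 0 0 0 0.0007 0 0 0; 0 0 0 0.0007 0 0 0; 0 0 0 0.0007 0 0 0"
}}

```text
time_s: 10.97
ee_pos: [541.1, 240.7, 205.6]
ee_rot: [[0.95, 0.312, 0.0], [0.312, -0.95, 0.0], [0.001, -0.0, -1.0]]
force: [-4.0, -0.7, 11.9]
opening: 21.6
grip_force: 30.0
```

Run:
```python
from h import *
snap("side","pics/s4.png");p=snap("wrist","pics/w4.png")
o=env.get_obs();print(o["time_s"],np.round(o["ee_pos"],1),np.round(o["force"],1),o["grip_force"])
a=cv2.imread("pics/s4.png")[135:225,250:370];b=cv2.imread("pics/w4.png")[120:420,200:440]
cv2.imwrite("pics/c4.png",np.hstack([cv2.resize(a,(480,360),interpolation=cv2.INTER_CUBIC),cv2.resize(b,(288,360))]))
```

```text
11.0667 [541.1 240.7 205.6] [-3.6 -0.6 11. ] 30.002667903900146
```

View pics/c4.png

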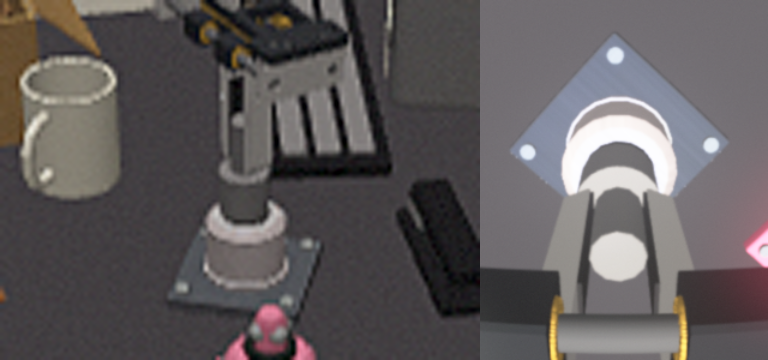

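The cap sits fully down on the canister, upright and still gripped. The push is about 11 to 12 N, which means roughly 4 mm of squeeze.

```bash
python3 -c "
from station import env
print(env.sign_off())"
```

```text
the job is handed in; nothing more can be done
None
```

The cap is clicked onto the open canister and still held down with about 11 N, squeezing the sealing ring by roughly 4 mm (estimated from force and height); I handed the job in at about 11 s.

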